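# Spin the rosette turntable and brake it on its index strip

### The job

Give the bench turntable a spin so that the fresh varnish on the guitar rosette can be looked over: flick the bare plywood disc with a fingertip so that it runs freely by itself through at least one whole turn, then, while it is still turning, brake it with a fingertip so that it stops with the inlaid strip at the steel pointer, and take the hand away. Stop it in one go: once the disc stands still anywhere else it must not be touched again, so neither nudge it on to the pointer nor start it a second time. Keep off the rosette and the clamping puck in the middle, and leave the jar, the cam clamp and the brush where they are.

Things in the scene. Friction and masses are not known exactly. Their poses are not given: they have to be found in the camera images.
- wheel: plywood turntable disc, diameter 280 mm, 18 mm thick, level, 0.8 kg, top face 80 mm above the bench, open below. Origin on its vertical axis at top face level; x axis points to the inlaid strip. Turns either way without end on a ball bearing; cannot be lifted. Flicked to 3 rad/s it coasts 3 to 6 turns in 20 to 35 s, slowing by 0.27 rad/s each second at 3 rad/s, 0.12 at 1 rad/s.
- strip (a point): middle of the outer end of the inlaid index strip, at the disc's upper edge, 140 mm from the axis. The strip is dark wood, 24 mm wide, flush, running radially from the rosette blank to the edge; it turns with the disc. The disc has no knobs or spokes: friction drives and brakes it, on its outer edge or on the bare ring of its top 80 to 140 mm from the axis; a few newtons stop it almost at once.
- pointer (a point): tip of the fixed steel pointer, 6 mm outside the disc's edge, level with the top face. The pointer is the inward-bent end of an upright steel strip (18 mm wide, narrowing to 6 mm) that stands on the turntable's base, 146 to 178 mm from the axis, and rises 4 mm above the disc's top. It may be on any side of the turntable.
- rosette: the work: a round spruce blank with an inlaid rosette, diameter 152 mm, 4 mm thick, centred on the disc and turning with it, held by a round wooden clamping puck (diameter 52 mm, top 14 mm above the disc) with a small nut (to 19 mm above the disc). Origin at the centre of its underside, level with the disc's top. Not to be touched.
- jar: closed round jar of varnish, diameter 62 mm, 85 mm high, standing beside the turntable; origin at the centre of its underside. Bystander.
- clamp: wooden cam clamp lying on its side, bar 170 mm long along its x axis, two jaws reaching 62 mm to its +y, 24 mm high; origin under the middle of the bar. Bystander.
- brush: varnish brush, 200 mm long, lying on the bench at the left beyond the other things, along its x axis. Bystander.

How it is judged:
By the outcome, as a careful person would: the job done as asked, in the order asked, and still so for the second after the job is handed in, with the robot touching nothing.
It also fails if it takes over 72 s, if anything falls off the work surface, if the arm or the gripper's body presses on something with over 40 N, if the wrist force passes 120 N, or if a joint passes its speed limit or range.

### The arm

A 6-joint arm with a two-finger parallel gripper is mounted at the origin on the work surface. World frame = base frame: x ahead of the robot, y to its left, z up, the work surface at z = 0. Lengths are in m, angles in rad, forces in N, time in s.
With the tool pointing down it reaches from about 0.325 to 1 m from the base axis. Payload 5.1 kg.
Tool frame: the origin (TCP) lies between the finger pads; the fingertips stand 14 mm ahead of it and the grasp point (between the pads) lies 5 mm behind it (env.tcp_to_tips is the distance from the TCP to the fingertips, in m); y points along the fingers, x is the direction in which the jaws open and shut, and the axes are right-handed (so a half turn about y gives the same grasp; the last joint's range is limited). The gripper opens to 85 mm and grips with 20 to 120 N. Pads are 22 mm wide; open, the fingers measure 114 mm over their backs; the gripper's body (76 mm by 85 mm) begins 54 mm behind the grasp point. The pads swing forward as they close: fully open they stand 13 mm farther back than shut.
Start: joints at [1.139, 0.124, 1.65, -0, 1.367, -0.083], TCP at [0.222, 0.611, 0.245] pointing down, gripper open.
Joint ranges: [-2.61, 2.61], [-1.02, 2.33], [0.03, 2.71], [-1.35, 4.49], [0.32, 2.68], [-2.91, 2.91]. Speed limits (rad/s): [2.57, 2.57, 3.14, 3.14, 3.14, 3.14].

### API

Orientations are given as a 3x3 rotation matrix whose columns are the frame's x, y, z axes.
In Python, from plant import env, eyes, order gives the robot as it stands.
- The arm moves only by the tool arm_command, never from a script. Its argument "commands" is a list of rows, each an object of numbers: "x", "y", "z": the shift along the tool's x, y, z in mm; "twist": the turn about the tool's y in degrees; "fingers": the opening, from 0 (shut) to 1 (fully open). In form: [{"x": .., "y": .., "z": .., "twist": .., "fingers": ..}, ...]. A call has 1 to 12 rows; each row is the pose to reach, as a shift and turn from the pose commanded when the call began, along the tool's axes at that moment; what a row does not reach only later rows make up. A row lasts 1/12 s, in which the tool goes at most 41.7 mm and 7.16 degrees, less where a joint would pass 70% of its speed; a pose out of reach is approached as far as the arm can. A call with a gripper value outside its range is refused whole. The fingers move at their own pace and stop on an object; "newtons" is the grip in N (left out, the last holds). Time passes only in rows, so rows that repeat a pose let the fingers close. It gives the time, the measured TCP pose, the force and the opening at its end, in the units of the state.
- env.sense(): the state, without advancing time (a new reading comes with each control period).
- eyes.capture(name): name is "side" or "top"; returns the picture (420x560x3 uint8, blue, green, red); there is no depth.
- eyes.calibration(name): a dict with "mtx" (3x3 intrinsics, pixels), "k1" (the pictures are not rectified: a ray, as slopes to the right and down, at radius r is drawn at 1 + k1 r^2 times it, then the intrinsics apply), "rvec" (rotation vector, rad) and "tvec" (3), from world to camera coordinates, as OpenCV has them. Camera axes: x right, y down, z forward; pixel columns grow to the right and rows downward; lengths in m; the calibration is good to about 2 mm. A picture is of the moment at which its call begins. calibration takes no time and is no camera call.
- order.close_job(): hands the job in, once; it reports no verdict.
The state is a dict: "clock": time; "qpos": joint angles; "qd": joint speeds; "effort": joint torques, N m; "tool_pos": TCP position; "tcp_rot": TCP orientation; "force": force on the tool from outside, world axes, zero at the start; "ft_torque": the same for the moment, N m; "gripper_width": opening from 0.0 (shut) to 1.0 (fully open).
Only numpy, scipy, OpenCV 4.12 (cv2) and the standard library are available. Lean on these libraries where they do the work, as an engineer would, in place of code of your own. Each camera call takes 0.05 s, during which the arm holds its last target.

## Working session

There is one attempt and no reset: what is moved stays moved. The work goes in short steps, Python scripts to look and compute and a tool call to move; the robot and the scene stay as the last step left them, time stands still between calls to the robot, and variables do not carry over. Pictures are saved under pics/ and viewed, and the job is handed in when it is done.

Besides the shell and the picture viewer there is one more tool, called after "Emit:" by a JSON object that holds its "op" and its "data", one argument or row to a line. arm_command: Moves the arm, as the interface text tells. Its arguments: {"type":"object","properties":{"commands":{"type":"array"},"newtons":{"type":"number"}},"required":["commands"]}

```bash
mkdir -p pics; ls
python3 - <<'E'
from plant import env, eyes, order
import cv2
s=env.sense();print({k:s[k] for k in ('clock','tool_pos','tcp_rot','force','gripper_width')}, env.tcp_to_tips)
for n in ('side','top'):
    cv2.imwrite(f'pics/{n}0.png',eyes.capture(n)); print(eyes.calibration(n))
E
```

```text
pics
{'clock': 0.0, 'tool_pos': array([0.22194649, 0.61029915, 0.24402501]), 'tcp_rot': array([[ 3.41787472e-01, -8.67399130e-04, -9.39776873e-01],
       [ 9.39774856e-01, -1.95272456e-03,  3.41788541e-01],
       [-2.13159246e-03, -9.99997717e-01,  1.47743101e-04]]), 'force': array([ 0.11259021, -0.23182615,  0.01983969]), 'gripper_width': 1.0057815289263712} 0.014
{'mtx': array([[444.03104229,   0.        , 284.89523441],
       [  0.        , 444.03104229, 210.64361744],
       [  0.        ,   0.        ,   1.        ]]), 'k1': -0.05414962825289349, 'rvec': array([ 2.21355964, -0.91083222,  0.4016343 ]), 'tvec': array([-0.35843307,  0.36642712,  0.84726081])}
{'mtx': array([[386.5702794 ,   0.        , 278.07177407],
       [  0.        , 386.5702794 , 210.97315019],
       [  0.        ,   0.        ,   1.        ]]), 'k1': -0.036310945885706755, 'rvec': array([ 2.17847582, -2.1817509 ,  0.12368624]), 'tvec': array([0.03019896, 0.55684222, 1.07330373])}
```

View pics/side0.png

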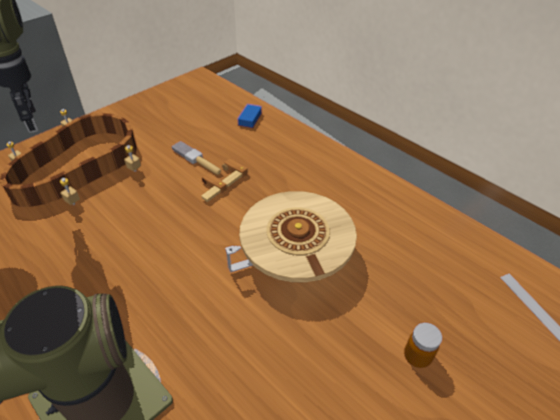

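View pics/top0.png

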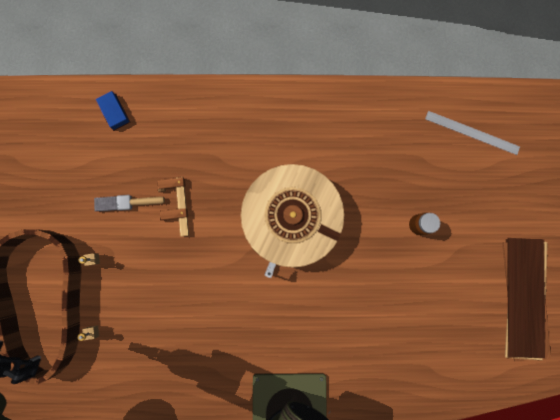

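```bash
cat > h.py <<'E'
import numpy as np, cv2
from plant import env, eyes, order
def ray(n,uv):
    c=eyes.calibration(n); uv=np.asarray(uv,float).reshape(-1,2)
    K=c['mtx']; d=(uv-[K[0,2],K[1,2]])/[K[0,0],K[1,1]]
    s=d.copy()
    for _ in range(20): s=d/(1+c['k1']*(s**2).sum(1,keepdims=True))
    R=cv2.Rodrigues(c['rvec'])[0]
    D=np.c_[s,np.ones(len(s))]@R; C=-R.T@c['tvec']
    return C,D
def plane(n,uv,z):
    C,D=ray(n,uv); return C+D*((z-C[2])/D[:,2])[:,None]
def proj(n,P):
    c=eyes.calibration(n);R=cv2.Rodrigues(c['rvec'])[0]
    q=np.asarray(P,float).reshape(-1,3)@R.T+c['tvec']; s=q[:,:2]/q[:,2:]
    s=s*(1+c['k1']*(s**2).sum(1,keepdims=True)); K=c['mtx']
    return s*[K[0,0],K[1,1]]+[K[0,2],K[1,2]]
E
python3 - <<'E'
from h import *
im={n:cv2.imread(f'pics/{n}0.png') for n in('top','side')}
print(im['top'][180,293],im['top'][120,293],im['side'][265,290],im['side'][300,260])
for n in im:
    hsv=cv2.cvtColor(im[n],cv2.COLOR_BGR2HSV)
    x0,y0,x1,y1=(225,150,360,280) if n=='top' else (225,180,370,295)
    m=((hsv[...,1]<150)&(hsv[...,2]>130)).astype(np.uint8)*255
    z=np.zeros_like(m);z[y0:y1,x0:x1]=m[y0:y1,x0:x1]
    cs,_=cv2.findContours(z,cv2.RETR_EXTERNAL,cv2.CHAIN_APPROX_NONE)
    c=max(cs,key=cv2.contourArea); 
    v=im[n].copy();cv2.drawContours(v,[c],-1,(255,0,255),1)
    cv2.imwrite(f'pics/{n}_c.png',cv2.resize(v[y0-20:y1+20,x0-20:x1+20],None,fx=4,fy=4,interpolation=cv2.INTER_NEAREST)[:600,:800])
    h=cv2.convexHull(c)[:,0]
    P=plane(n,h,.08)[:,:2]
    A=np.c_[2*P,np.ones(len(P))];s=np.linalg.lstsq(A,(P**2).sum(1),rcond=None)[0]
    print(n,s[:2],np.sqrt(s[2]+s[0]**2+s[1]**2))
E
```

```text
[132 181 216] [ 55  95 156] [136 183 212] [ 61 113 169]
top [ 0.53257529 -0.00321272] 0.14609542756869734
side [ 0.52099271 -0.00624236] 0.15400326755049132
```

Run:
```python
import cv2
a=cv2.imread('pics/top_c.png');print(a.shape)
t=cv2.imread('pics/top0.png');cv2.imwrite('pics/topz.png',cv2.resize(t[155:290,235:370],None,fx=4,fy=4))
t=cv2.imread('pics/side0.png');cv2.imwrite('pics/sidez.png',cv2.resize(t[180:300,215:375],None,fx=4,fy=4))
```

```text
(600, 700, 3)
```

View pics/topz.png

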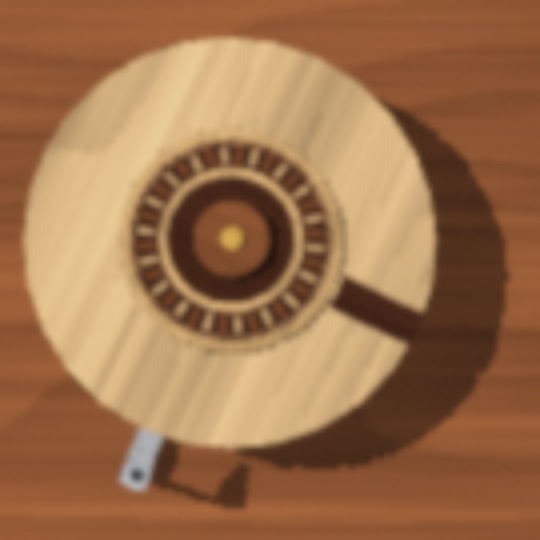

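View pics/sidez.png

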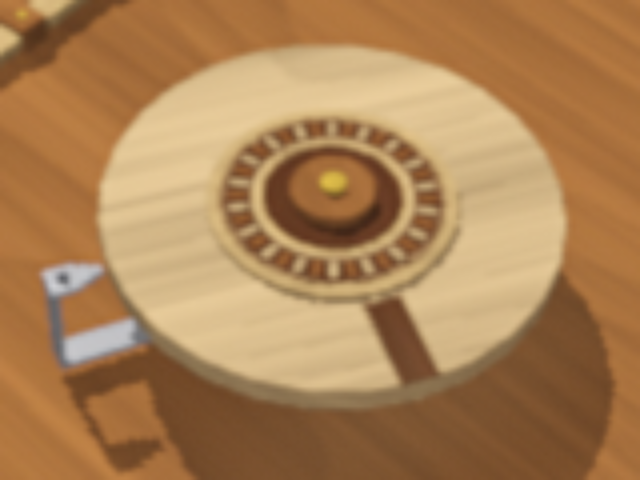

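View pics/top_c.png

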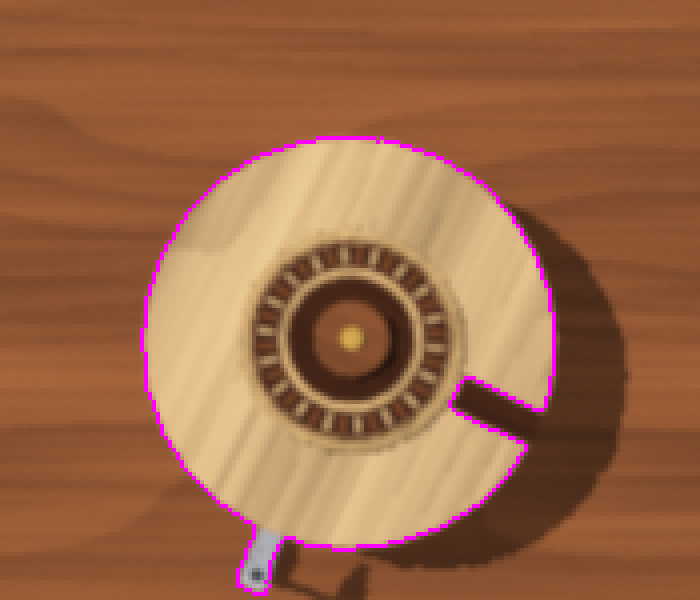

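```bash
cat >> h.py <<'E'
def circ(P):
    A=np.c_[2*P,np.ones(len(P))];s=np.linalg.lstsq(A,(P**2).sum(1),rcond=None)[0]
    return s[:2],np.sqrt(s[2]+s[0]**2+s[1]**2)
E
python3 - <<'E'
from h import *
for n,(x0,y0,x1,y1) in dict(top=(225,150,360,280),side=(225,180,370,295)).items():
    im=cv2.imread(f'pics/{n}0.png');hsv=cv2.cvtColor(im,cv2.COLOR_BGR2HSV)
    m=((hsv[...,1]<150)&(hsv[...,1]>60)&(hsv[...,2]>130)).astype(np.uint8)*255
    z=np.zeros_like(m);z[y0:y1,x0:x1]=m[y0:y1,x0:x1]
    c=max(cv2.findContours(z,cv2.RETR_EXTERNAL,cv2.CHAIN_APPROX_NONE)[0],key=cv2.contourArea)[:,0]+.0
    P=plane(n,c,.08)[:,:2]
    cen,r=np.array([.532,-.002]),.14
    for _ in range(8):
        d=np.hypot(*(P-cen).T); k=abs(d-r)<max(.004,.02-.003*_)
        cen,r=circ(P[k])
    print(n,cen,r,k.sum())
    # strip
print('nut/axis',plane('top',[[235+231/4,155+237/4]],.099),plane('side',[[215+333/4,180+182/4]],.099))
# pointer
print('tip',plane('top',[[235+152/4,155+437/4]],.083),plane('side',[[215+103/4,180+268/4]],.083))
print('ptr outer',plane('top',[[235+133/4,155+490/4]],.083),plane('side',[[215+44/4,180+280/4]],.083))
print('strip',plane('top',[[235+415/4,155+328/4]],.08),plane('side',[[215+420/4,180+378/4]],.08))
print('jar',plane('top',[[430,223]],.085),plane('side',[[427,335]],.085))
print('clamp',plane('top',[[180,178],[185,235],[160,214],[160,184]],.024))
E
```

```text
top [ 0.54214238 -0.00707841] 0.13955575962998618 286
side [ 0.53843752 -0.00981832] 0.14308016682366514 272
nut/axis [[ 0.5411203  -0.00836985  0.099     ]] [[ 0.5409066  -0.00974803  0.099     ]]
tip [[0.40883934 0.0441807  0.083     ]] [[0.40833625 0.04560724 0.083     ]]
ptr outer [[0.37392747 0.05683893 0.083     ]] [[0.37830647 0.06230579 0.083     ]]
strip [[ 0.48104585 -0.13334102  0.08      ]] [[ 0.48207271 -0.13275169  0.08      ]]
jar [[ 0.51811152 -0.38270071  0.085     ]] [[ 0.51904824 -0.38192798  0.085     ]]
clamp [[0.65242009 0.31066468 0.024     ]
 [0.4890103  0.29287594 0.024     ]
 [0.5487132  0.36525559 0.024     ]
 [0.63504484 0.36764598 0.024     ]]
```

Emit:
{"op": "arm_command", "data": {
  "commands": [
    {"x": -388,"y": 0,"z": -426,"twist": -20,"fingers": 0},
    {"x": -388,"y": 0,"z": -426,"twist": -20,"fingers": 0},
    {"x": -388,"y": 0,"z": -426,"twist": -20,"fingers": 0},
    {"x": -388,"y": 0,"z": -426,"twist": -20,"fingers": 0},
    {"x": -388,"y": 0,"z": -426,"twist": -20,"fingers": 0},
    {"x": -388,"y": 0,"z": -426,"twist": -20,"fingers": 0},
    {"x": -388,"y": 0,"z": -426,"twist": -20,"fingers": 0},
    {"x": -388,"y": 0,"z": -426,"twist": -20,"fingers": 0},
    {"x": -388,"y": 0,"z": -426,"twist": -20,"fingers": 0},
    {"x": -388,"y": 0,"z": -426,"twist": -20,"fingers": 0},
    {"x": -388,"y": 0,"z": -426,"twist": -20,"fingers": 0},
    {"x": -388,"y": 0,"z": -426,"twist": -20,"fingers": 0}
  ],
  "newtons": 40
}}

```text
clock: 1.1
tool_pos: [0.4547, 0.1661, 0.245]
tcp_rot: [[-0.0, -0.0, -1.0], [1.0, 0.0, -0.0], [0.0, -1.0, 0.0]]
force: [0.6, 0.1, 0.8]
gripper_width: 0.0
```

Emit:
{"op": "arm_command", "data": {
  "commands": [
    {"x": -67,"y": 115,"z": -35,"twist": 0,"fingers": 0},
    {"x": -67,"y": 115,"z": -35,"twist": 0,"fingers": 0},
    {"x": -67,"y": 115,"z": -35,"twist": 0,"fingers": 0},
    {"x": -67,"y": 115,"z": -35,"twist": 0,"fingers": 0},
    {"x": -67,"y": 115,"z": -35,"twist": 0,"fingers": 0}
  ]
}}

```text
clock: 1.52
tool_pos: [0.4871, 0.0996, 0.1261]
tcp_rot: [[0.002, -0.008, -1.0], [1.0, -0.001, 0.002], [-0.001, -1.0, 0.008]]
force: [-0.6, -0.7, -1.2]
gripper_width: 0.001
```

Run:
```python
from h import *
s=env.sense();print(s['clock'],s['tool_pos'],s['force'],s['gripper_width'])
for n in ('side','top'):
    cv2.imwrite(f'pics/{n}1.png',eyes.capture(n))
```

```text
1.5167 [0.48706395 0.09961325 0.12611244] [-0.60042812 -0.71772382 -1.23069298] 0.0009444618005904715
```

View pics/side1.png

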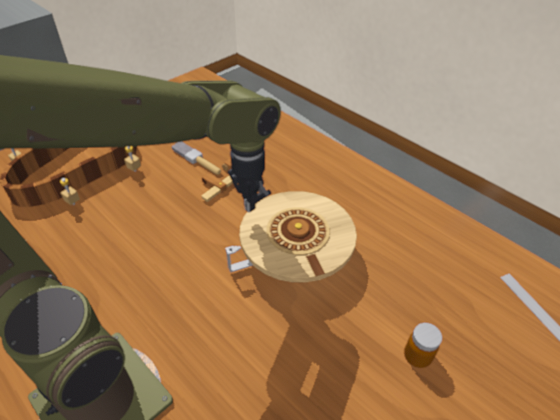

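View pics/top1.png

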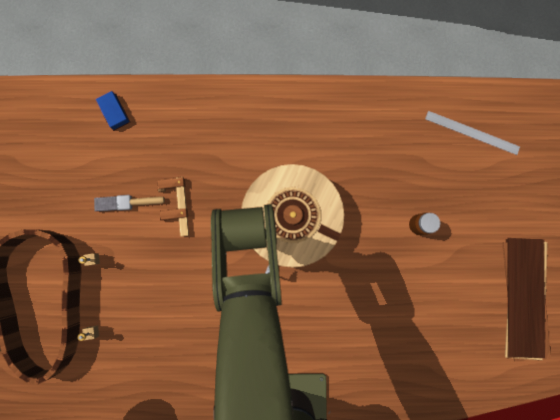

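Emit:
{"op": "arm_command", "data": {
  "commands": [
    {"x": -2,"y": 15,"z": -10,"fingers": 0},
    {"x": -2,"y": 30,"z": -10,"fingers": 0},
    {"x": -2,"y": 30,"z": -10,"fingers": 0},
    {"x": -2,"y": 30,"z": -10,"fingers": 0},
    {"x": -2,"y": 30,"z": -10,"fingers": 0}
  ]
}}

```text
validation failed for argument at $.co...
```

Emit:
{"op": "arm_command", "data": {
  "commands": [
    {"x": -2,"y": 15,"z": -10,"twist": 0,"fingers": 0},
    {"x": -2,"y": 30,"z": -10,"twist": 0,"fingers": 0},
    {"x": -2,"y": 30,"z": -10,"twist": 0,"fingers": 0},
    {"x": -2,"y": 30,"z": -10,"twist": 0,"fingers": 0},
    {"x": -2,"y": 30,"z": -10,"twist": 0,"fingers": 0}
  ]
}}

```text
clock: 2.03
tool_pos: [0.5005, 0.1001, 0.1025]
tcp_rot: [[-0.002, 0.003, -1.0], [1.0, 0.0, -0.002], [0.0, -1.0, -0.003]]
force: [1.2, -0.2, -0.2]
gripper_width: -0.005
```

Emit:
{"op": "arm_command", "data": {
  "commands": [
    {"x": -3,"y": 2,"z": 0,"twist": 0,"fingers": 0},
    {"x": -3,"y": 4,"z": 0,"twist": 0,"fingers": 0},
    {"x": -3,"y": 5,"z": 0,"twist": 0,"fingers": 0},
    {"x": -3,"y": 5,"z": 0,"twist": 0,"fingers": 0}
  ]
}}

```text
clock: 2.37
tool_pos: [0.4994, 0.0961, 0.0954]
tcp_rot: [[-0.0, 0.0, -1.0], [1.0, 0.0, -0.0], [0.0, -1.0, -0.0]]
force: [-0.0, 0.2, 0.0]
gripper_width: 0.001
```

Emit:
{"op": "arm_command", "data": {
  "commands": [
    {"x": 0,"y": 1,"z": 0,"twist": 0,"fingers": 0},
    {"x": 0,"y": 1,"z": 0,"twist": 0,"fingers": 0}
  ]
}}

```text
clock: 2.53
tool_pos: [0.4994, 0.0961, 0.0942]
tcp_rot: [[-0.0, -0.0, -1.0], [1.0, -0.0, -0.0], [-0.0, -1.0, 0.0]]
force: [0.5, 0.1, 0.6]
gripper_width: 0.001
```

Emit:
{"op": "arm_command", "data": {
  "commands": [
    {"x": 0,"y": 1,"z": 0,"twist": 0,"fingers": 0},
    {"x": 0,"y": 1,"z": 0,"twist": 0,"fingers": 0}
  ]
}}

```text
clock: 2.7
tool_pos: [0.5002, 0.0963, 0.094]
tcp_rot: [[-0.0, 0.001, -1.0], [1.0, 0.001, -0.0], [0.001, -1.0, -0.001]]
force: [-0.1, 1.2, 2.9]
gripper_width: -0.001
```

Emit:
{"op": "arm_command", "data": {
  "commands": [
    {"x": 0,"y": 1,"z": 0,"twist": 0,"fingers": 0},
    {"x": 0,"y": 1,"z": -4,"twist": 0,"fingers": 0},
    {"x": 0,"y": 1,"z": -14,"twist": 0,"fingers": 0},
    {"x": 0,"y": 1,"z": -30,"twist": 0,"fingers": 0},
    {"x": 0,"y": 1,"z": -50,"twist": 0,"fingers": 0},
    {"x": 0,"y": -8,"z": -70,"twist": 0,"fingers": 0},
    {"x": 0,"y": -28,"z": -88,"twist": 0,"fingers": 0},
    {"x": 0,"y": -28,"z": -90,"twist": 0,"fingers": 0}
  ]
}}

```text
clock: 3.37
tool_pos: [0.594, 0.0961, 0.1252]
tcp_rot: [[0.0, 0.008, -1.0], [1.0, 0.0, 0.0], [0.0, -1.0, -0.008]]
force: [0.1, -0.2, 1.7]
gripper_width: 0.001
```

Run:
```python
from h import *
s=env.sense();print(s['clock'],s['tool_pos'],s['force'])
cv2.imwrite('pics/s2.png',eyes.capture('side'))
```

```text
3.3667 [0.59402332 0.09611266 0.12516119] [ 0.06364274 -0.24971659  1.74038383]
```

View pics/s2.png

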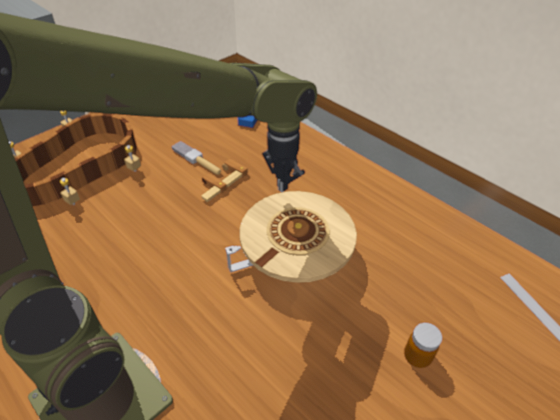

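```bash
cat > trk.py <<'E'
from h import *
C0=np.array([.541,-.009])
A=np.arange(0,360,.5); Rr=np.linspace(.086,.134,25)
aa,rr=np.meshgrid(np.radians(A),Rr)
G=np.stack([C0[0]+rr*np.cos(aa),C0[1]+rr*np.sin(aa),0*rr+.08],-1)
UV=proj('side',G).reshape(aa.shape+(2,)).astype(np.float32)
def ang(im):
    p=cv2.remap(im,UV[...,0],UV[...,1],cv2.INTER_LINEAR)
    hsv=cv2.cvtColor(p,cv2.COLOR_BGR2HSV)
    d=((hsv[...,2]<150)&(hsv[...,1]>100)).mean(0)  # fraction dark per angle
    # matched window: strip ~ 12.5deg wide
    k=np.ones(25)/25
    s=np.convolve(np.r_[d[-12:],d,d[:12]],k,'valid')
    i=s.argmax(); off=(np.arange(len(A))-i+360)%720-360
    w=d*(abs(off)<24); return (A[i]+ (w*off).sum()/w.sum()*.5)%360, s.max()
def burst(n,dt_skip=0):
    out=[]
    for _ in range(n):
        t=env.sense()['clock']; im=eyes.capture('side'); a,q=ang(im); out.append((t,a,q))
    return out,im
E
python3 - <<'E'
from trk import *
for f in ('side0','side1','s2'): print(f,ang(cv2.imread(f'pics/{f}.png')))
E
```

```text
side0 (np.float64(244.47335701598578), np.float64(0.8864000000000001))
side1 (np.float64(244.47309833024119), np.float64(0.8576000000000003))
s2 (np.float64(182.9943181818182), np.float64(0.8416000000000002))
```

Emit:
{"op": "arm_command", "data": {
  "commands": [
    {"x": 4,"y": 5,"z": 15,"twist": 0,"fingers": 0},
    {"x": 4,"y": 10,"z": 30,"twist": 0,"fingers": 0},
    {"x": 4,"y": 14,"z": 43,"twist": 0,"fingers": 0},
    {"x": 4,"y": 17,"z": 49,"twist": 0,"fingers": 0},
    {"x": 4,"y": 17,"z": 49,"twist": 0,"fingers": 0}
  ]
}}

```text
clock: 3.83
tool_pos: [0.5374, 0.1, 0.1019]
tcp_rot: [[-0.001, -0.004, -1.0], [1.0, -0.0, -0.001], [-0.0, -1.0, 0.004]]
force: [-0.4, -0.1, -0.6]
gripper_width: 0.002
```

Run:
```python
from trk import *
o,im=burst(6)
for r in o: print(np.round(r,3))
cv2.imwrite('pics/s3.png',im)
```

```text
[  3.833 120.021   0.816]
[  3.883 113.704   0.822]
[  3.933 107.134   0.83 ]
[  3.983 100.847   0.848]
[ 4.033 95.098  0.802]
[ 4.083 89.52   0.589]
```

Emit:
{"op": "arm_command", "data": {
  "commands": [
    {"x": 0,"y": -10,"z": -4,"twist": 0,"fingers": 0}
  ]
}}

```text
clock: 4.22
tool_pos: [0.5432, 0.1, 0.1126]
tcp_rot: [[-0.0, -0.004, -1.0], [1.0, -0.0, -0.0], [-0.0, -1.0, 0.004]]
force: [-0.4, -0.1, -0.5]
gripper_width: -0.001
```

```bash
cat > b.py <<'E'
from trk import *
import sys
n=int(sys.argv[1])
for _ in range(n):
    s=env.sense(); im=eyes.capture('side'); a,q=ang(im)
    print(round(float(s['clock']),4), round(a,2), round(q,2), 'z',np.round(s['tool_pos'],4), np.round(s['force'],1))
    open('log.txt','a').write(f"{s['clock']} {a} {q}\n")
s=env.sense();print('end',s['clock'],np.round(s['tool_pos'],4))
cv2.imwrite('pics/last.png',im)
E
python3 b.py 4
```

```text
4.2167 71.76 0.8 z [0.5432 0.1    0.1126] [-0.4 -0.1 -0.5]
4.2667 65.61 0.83 z [0.5462 0.1001 0.1164] [ 1.4 -0.1  1. ]
4.3167 59.34 0.83 z [0.5466 0.1002 0.1166] [ 0.3 -0.2  1. ]
4.3667 53.15 0.83 z [0.5461 0.1002 0.116 ] [-0.2 -0.6 -1.1]
end 4.4167 [0.5455 0.1001 0.1153]
```

Emit:
{"op": "arm_command", "data": {
  "commands": [
    {"x": 0,"y": 4,"z": 1,"twist": 0,"fingers": 0},
    {"x": 0,"y": 8,"z": 2,"twist": 0,"fingers": 0},
    {"x": 0,"y": 12,"z": 4,"twist": 0,"fingers": 0},
    {"x": 0,"y": 14,"z": 4,"twist": 0,"fingers": 0},
    {"x": 0,"y": 14,"z": 4,"twist": 0,"fingers": 0},
    {"x": 0,"y": 14,"z": 4,"twist": 0,"fingers": 0}
  ]
}}

```text
clock: 4.92
tool_pos: [0.5402, 0.1001, 0.0999]
tcp_rot: [[-0.0, -0.001, -1.0], [1.0, -0.0, -0.0], [-0.0, -1.0, 0.001]]
force: [-0.4, -0.1, 0.1]
gripper_width: 0.002
```

```bash
python3 b.py 14
```

```text
4.9167 346.45 0.82 z [0.5402 0.1001 0.0999] [-0.4 -0.1  0.1]
4.9667 340.52 0.81 z [0.5405 0.1001 0.1002] [-0.1  0.6  0.5]
5.0167 334.52 0.83 z [0.5406 0.1001 0.1004] [-0.1  0.6 -1.3]
5.0667 328.52 0.83 z [0.5407 0.1001 0.1005] [-0.5 -0.9  0.1]
5.1167 322.64 0.82 z [0.5408 0.1001 0.1006] [ 0.9 -0.5  0.3]
5.1667 316.77 0.82 z [0.5407 0.1002 0.1006] [-0.   0.  -0.2]
5.2167 310.77 0.82 z [0.5407 0.1001 0.1006] [ 0.7 -0.4 -0.4]
5.2667 304.83 0.83 z [0.5407 0.1001 0.1005] [ 0.2 -0.8 -0.8]
5.3167 298.95 0.83 z [0.5407 0.1001 0.1005] [ 0.3  0.2 -0.8]
5.3667 293.02 0.83 z [0.5406 0.1001 0.1004] [ 0.5 -0.4  0.3]
5.4167 287.18 0.83 z [0.5406 0.1001 0.1004] [ 0.  -0.  -0.4]
5.4667 281.21 0.81 z [0.5405 0.1001 0.1004] [-0.5 -1.   0.3]
5.5167 275.38 0.84 z [0.5406 0.1001 0.1004] [-0.5 -0.7  0.2]
5.5667 269.57 0.83 z [0.5405 0.1001 0.1003] [-0.   0.4  0.6]
end 5.6167 [0.5405 0.1001 0.1003]
```

Emit:
{"op": "arm_command", "data": {
  "commands": [
    {"x": 0,"y": 0,"z": 0,"twist": 0,"fingers": 0},
    {"x": 0,"y": 0,"z": 0,"twist": 0,"fingers": 0},
    {"x": 0,"y": 0,"z": 0,"twist": 0,"fingers": 0},
    {"x": 0,"y": 0,"z": 0,"twist": 0,"fingers": 0},
    {"x": 0,"y": 0,"z": 0,"twist": 0,"fingers": 0},
    {"x": 0,"y": 0,"z": 0,"twist": 0,"fingers": 0},
    {"x": 0,"y": 0,"z": 0,"twist": 0,"fingers": 0},
    {"x": 0,"y": 0,"z": 0,"twist": 0,"fingers": 0},
    {"x": 0,"y": 0,"z": 0,"twist": 0,"fingers": 0},
    {"x": 0,"y": 0,"z": 0,"twist": 0,"fingers": 0},
    {"x": 0,"y": 0,"z": 0,"twist": 0,"fingers": 0},
    {"x": 0,"y": 0,"z": 0,"twist": 0,"fingers": 0}
  ]
}}

```text
clock: 6.62
tool_pos: [0.5405, 0.1001, 0.1003]
tcp_rot: [[-0.0, -0.0, -1.0], [1.0, -0.0, -0.0], [-0.0, -1.0, 0.0]]
force: [-0.0, 0.1, 0.7]
gripper_width: -0.0
```

```bash
python3 b.py 12
cat > fit.py <<'E'
import numpy as np
from scipy.integrate import solve_ivp
from scipy.optimize import least_squares
import sys
L=np.loadtxt('log.txt');L=L[L[:,2]>.72]
t=L[:,0];a=np.degrees(-np.unwrap(-np.radians(L[:,1])))
# unwrap with speed guess
b=[a[0]]
w=-123.
for i in range(1,len(t)):
    dt=t[i]-t[i-1]
    g=b[-1]+w*dt; x=L[i,1]; x+=360*np.round((g-x)/360); 
    b.append(x)
    if i>=3:
        k=np.array(t[:i+1])>t[i]-.4
        if k.sum()>=3: w=np.polyfit(t[:i+1][k],np.array(b)[k],1)[0]
b=-np.radians(np.array(b)); t0=t[0]
def sol(p,T):
    return solve_ivp(lambda s,y:[y[1],-(p[2]+p[3]*y[1]) if y[1]>0 else 0],(0,T),[p[0],p[1]],dense_output=True,rtol=1e-8,max_step=.1).sol
pr=np.array([.045,.075])
def f(p):
    s=sol(p,t[-1]-t0+.01); return np.r_[(s(t-t0)[0]-b)/.006,(p[2:]-pr)/[.015,.02]]
r=least_squares(f,[b[0],2.15,.045,.075]);p=r.x
cov=np.linalg.inv(r.jac.T@r.jac)
print('p',p,'resid rms',np.sqrt(np.mean(r.fun[:-2]**2))*.006)
S=sol(p,60)
tt=np.arange(0,60,1/600); th,w=S(tt)
print('now',t[-1],'turned',b[-1]-b[0],'w',np.interp(t[-1]-t0,tt,w),'final',th.max()-b[0])
P=np.radians(float(sys.argv[1]) if len(sys.argv)>1 else 157.6)
for k in range(-1,6):
    g=-P+2*np.pi*k
    if g>b[0] and g<th.max():
        i=np.searchsorted(th,g); 
        # time sd
        def tc(q):
            s=sol(q,60)(tt);return tt[np.searchsorted(s[0],g)] if s[0].max()>g else 99
        J=np.array([(tc(p+e)-tc(p-e))/(2*e.sum()) for e in np.diag(np.maximum(np.abs(p)*.01,.002))])
        print('pass t=%.4f w=%.3f tsd %.3f remaining %.2f'%(tt[i]+t0,w[i],np.sqrt(J@cov@J),th.max()-g))
E
python3 fit.py
```

```text
6.6167 151.48 0.82 z [0.5405 0.1001 0.1003] [-0.   0.1  0.7]
6.6667 146.11 0.82 z [0.5405 0.1001 0.1003] [ 1.  -0.5 -0.5]
6.7167 140.79 0.82 z [0.5405 0.1001 0.1003] [-0.8 -0.4  0.3]
6.7667 135.56 0.82 z [0.5405 0.1001 0.1003] [-0.5 -0.3  0.3]
6.8167 130.34 0.81 z [0.5405 0.1001 0.1003] [ 0.1 -0.6  1. ]
6.8667 125.09 0.82 z [0.5405 0.1001 0.1003] [-0.3  0.5 -0.1]
6.9167 119.41 0.82 z [0.5405 0.1001 0.1003] [-0.5 -0.4 -0.2]
6.9667 114.33 0.84 z [0.5405 0.1001 0.1004] [ 0.2 -0.4 -0.3]
7.0167 109.32 0.82 z [0.5405 0.1001 0.1003] [ 0.2 -0.   0.6]
7.0667 104.19 0.85 z [0.5405 0.1001 0.1003] [-0.5 -1.1 -0.3]
7.1167 99.23 0.86 z [0.5405 0.1001 0.1003] [-0.5 -0.3  0.4]
7.1667 95.02 0.72 z [0.5405 0.1001 0.1003] [ 0.4  0.  -0.4]
end 7.2167 [0.5405 0.1001 0.1003]
p [-1.25605532  2.17893279  0.03820573  0.03892215] resid rms 0.00476150818094228
now 7.1167 turned 5.803843151807185 w 1.8415876685550863 final 26.488810573028626
pass t=6.5667 w=1.903 tsd 0.002 remaining 21.70
pass t=10.2500 w=1.517 tsd 0.021 remaining 15.42
pass t=15.0984 w=1.088 tsd 0.128 remaining 9.14
pass t=22.9334 w=0.544 tsd 1.066 remaining 2.85
```

Emit:
{"op": "arm_command", "data": {
  "commands": [
    {"x": 0,"y": 0,"z": 0,"twist": 0,"fingers": 0},
    {"x": 0,"y": 0,"z": 0,"twist": 0,"fingers": 0},
    {"x": 0,"y": 0,"z": 0,"twist": 0,"fingers": 0},
    {"x": 0,"y": 0,"z": 0,"twist": 0,"fingers": 0},
    {"x": 0,"y": 0,"z": 0,"twist": 0,"fingers": 0},
    {"x": 0,"y": 0,"z": 0,"twist": 0,"fingers": 0},
    {"x": 0,"y": 0,"z": 0,"twist": 0,"fingers": 0},
    {"x": 0,"y": 0,"z": 0,"twist": 0,"fingers": 0},
    {"x": 0,"y": 0,"z": 0,"twist": 0,"fingers": 0},
    {"x": 0,"y": 0,"z": 0,"twist": 0,"fingers": 0},
    {"x": 0,"y": 0,"z": 0,"twist": 0,"fingers": 0},
    {"x": 0,"y": 0,"z": 0,"twist": 0,"fingers": 0}
  ]
}}

```text
clock: 8.22
tool_pos: [0.5405, 0.1001, 0.1003]
tcp_rot: [[-0.0, 0.0, -1.0], [1.0, 0.0, -0.0], [0.0, -1.0, -0.0]]
force: [0.4, -0.2, 0.3]
gripper_width: -0.004
```

```bash
python3 b.py 3|tail -1
```

```text
end 8.3667 [0.5405 0.1001 0.1003]
```

Emit:
{"op": "arm_command", "data": {
  "commands": [
    {"x": 0,"y": 0,"z": 0,"twist": 0,"fingers": 0},
    {"x": 0,"y": 0,"z": 0,"twist": 0,"fingers": 0},
    {"x": 0,"y": 0,"z": 0,"twist": 0,"fingers": 0},
    {"x": 0,"y": 0,"z": 0,"twist": 0,"fingers": 0},
    {"x": 0,"y": 0,"z": 0,"twist": 0,"fingers": 0},
    {"x": 0,"y": 0,"z": 0,"twist": 0,"fingers": 0},
    {"x": 0,"y": 0,"z": 0,"twist": 0,"fingers": 0},
    {"x": 0,"y": 0,"z": 0,"twist": 0,"fingers": 0},
    {"x": 0,"y": 0,"z": 0,"twist": 0,"fingers": 0},
    {"x": 0,"y": 0,"z": 0,"twist": 0,"fingers": 0},
    {"x": 0,"y": 0,"z": 0,"twist": 0,"fingers": 0},
    {"x": 0,"y": 0,"z": 0,"twist": 0,"fingers": 0}
  ]
}}

```text
clock: 9.37
tool_pos: [0.5405, 0.1001, 0.1003]
tcp_rot: [[-0.0, 0.0, -1.0], [1.0, -0.0, -0.0], [-0.0, -1.0, -0.0]]
force: [0.5, 0.9, -0.7]
gripper_width: 0.003
```

```bash
python3 b.py 16; python3 fit.py
```

```text
9.3667 249.26 0.96 z [0.5405 0.1001 0.1003] [ 0.5  0.9 -0.7]
9.4167 245.63 0.99 z [0.5405 0.1001 0.1003] [0.2 0.  0.1]
9.4667 241.26 0.99 z [0.5405 0.1001 0.1003] [-0.8 -0.1 -0.5]
9.5167 236.97 0.99 z [0.5405 0.1001 0.1003] [ 0.8 -0.7 -0.1]
9.5667 232.6 0.99 z [0.5405 0.1001 0.1003] [ 0.1  0.3 -0.5]
9.6167 228.33 0.99 z [0.5405 0.1001 0.1003] [-0.8 -0.4  0.4]
9.6667 224.02 0.99 z [0.5405 0.1001 0.1003] [ 0.5 -0.4 -0.9]
9.7167 219.8 0.99 z [0.5405 0.1001 0.1003] [ 1.2  0.3 -0.2]
9.7667 215.62 0.99 z [0.5405 0.1001 0.1003] [0.2 0.4 0. ]
9.8167 212.1 0.95 z [0.5405 0.1001 0.1003] [-0.2  0.2 -0.6]
9.8667 208.0 0.94 z [0.5405 0.1001 0.1003] [ 0.1 -0.9 -0.3]
9.9167 203.79 0.94 z [0.5405 0.1001 0.1003] [-0.5  0.2  0.1]
9.9667 199.02 0.85 z [0.5405 0.1001 0.1003] [ 0.   0.1 -0.3]
10.0167 194.74 0.85 z [0.5405 0.1001 0.1003] [ 0.4 -0.3 -0.8]
10.0667 190.46 0.84 z [0.5405 0.1001 0.1003] [ 0.4 -0.8 -1. ]
10.1167 186.36 0.83 z [0.5405 0.1001 0.1003] [-0.4  0.2 -0.8]
end 10.1667 [0.5405 0.1001 0.1003]
p [-1.27545216  2.2291879   0.05680228  0.04737   ] resid rms 0.014903091032450539
now 10.1167 turned 10.566264314269766 w 1.3932794582630652 final 20.4444052001655
pass t=6.5684 w=1.868 tsd 0.001 remaining 15.66
pass t=10.4967 w=1.347 tsd 0.002 remaining 9.38
pass t=16.7517 w=0.694 tsd 0.136 remaining 3.09
```

```bash
python3 -c "
import cv2;t=cv2.imread('pics/last.png');cv2.imwrite('pics/z4.png',cv2.resize(t[170:310,205:385],None,fx=4,fy=4))"
```

```text
(no output)
```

View pics/z4.png

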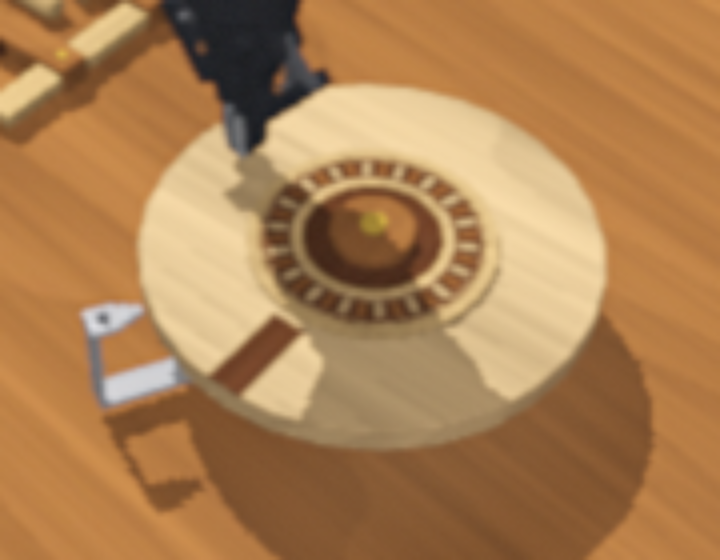

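```bash
python3 - <<'E'
from trk import *
im=cv2.imread('pics/last.png');hsv=cv2.cvtColor(im,cv2.COLOR_BGR2HSV)
f=lambda x,y:hsv[170+y//4,205+x//4]
print('strip',f(255,355),f(240,375),'shadow',f(380,390),f(420,400),f(350,410),'lit',f(200,260),f(550,280),'handsh',f(250,190))
E
sed -i 's/d=((hsv.*/d=((hsv[...,1]>135)\&(hsv[...,2]<150)).mean(0)/; ' trk.py
sed -i "s/    open('log/    cv2.imwrite('pics\/b_%d.png'%round(s['clock']*1000),im)\n    open('log/" b.py
python3 - <<'E'
from trk import *
for f in ('side0','s2','s3','last'): print(f,ang(cv2.imread(f'pics/{f}.png')))
E
```

```text
strip [ 11 164 115] [ 11 163 122] shadow [ 18 100 171] [ 18 101 167] [ 18 101 161] lit [ 19  85 238] [ 19  85 231] handsh [ 18 101 156]
side0 (np.float64(244.51178781925344), np.float64(0.8128000000000002))
s2 (np.float64(183.03286852589642), np.float64(0.8032000000000001))
s3 (np.float64(88.65272727272728), np.float64(0.43999999999999995))
last (np.float64(186.3987854251012), np.float64(0.7904000000000003))
```

```bash
python3 b.py 12; python3 fit.py
```

```text
10.1667 182.34 0.8 z [0.5405 0.1001 0.1003] [-1.   0.1 -0. ]
10.2167 178.35 0.8 z [0.5405 0.1001 0.1003] [ 0.3 -0.2  0.3]
10.2667 174.26 0.79 z [0.5405 0.1001 0.1004] [0.  0.4 0.8]
10.3167 170.21 0.8 z [0.5406 0.1001 0.1004] [-0.1  0.2 -0.4]
10.3667 166.22 0.79 z [0.5405 0.1001 0.1003] [-0.4 -0.9 -0.6]
10.4167 162.27 0.78 z [0.5405 0.1001 0.1003] [-0.4 -0.2  0.4]
10.4667 158.31 0.78 z [0.5405 0.1001 0.1003] [-0.2  0.3 -0.8]
10.5167 154.38 0.77 z [0.5405 0.1001 0.1003] [-0.2 -0.2 -0.2]
10.5667 150.47 0.77 z [0.5405 0.1001 0.1003] [-0.4  0.2  0.8]
10.6167 146.54 0.77 z [0.5405 0.1001 0.1003] [-0.6  0.3  0.1]
10.6667 142.67 0.77 z [0.5405 0.1001 0.1003] [-1.  -0.1 -0.6]
10.7167 138.81 0.76 z [0.5405 0.1001 0.1003] [ 0.5 -0.1 -0.7]
end 10.7667 [0.5405 0.1001 0.1003]
p [-1.27628857  2.23523483  0.01026679  0.07212219] resid rms 0.01456220945479145
now 10.7167 turned 11.3961424249358 w 1.3454377743403743 final 25.4113406641014
pass t=6.5700 w=1.864 tsd 0.001 remaining 20.63
pass t=10.4817 w=1.371 tsd 0.001 remaining 14.34
pass t=16.2067 w=0.859 tsd 0.064 remaining 8.06
pass t=28.0317 w=0.284 tsd 1.824 remaining 1.78
```

```bash
awk '!($1>9.3&&$1<9.95)&&!($1>8&&$1<8.5)' log.txt > l2; cp l2 log.txt; python3 fit.py; python3 -c "
import cv2;t=cv2.imread('pics/b_10467.png');cv2.imwrite('pics/z5.png',cv2.resize(t[215:285,215:315],None,fx=7,fy=7))"
```

```text
p [-1.27533079  2.22352678  0.08825957  0.02929155] resid rms 0.011046312410255651
now 10.7167 turned 11.3961424249358 w 1.3156587578988257 final 19.032400428694807
pass t=6.5650 w=1.875 tsd 0.002 remaining 14.25
pass t=10.4784 w=1.346 tsd 0.001 remaining 7.96
pass t=17.0950 w=0.578 tsd 0.183 remaining 1.68
```

View pics/z5.png

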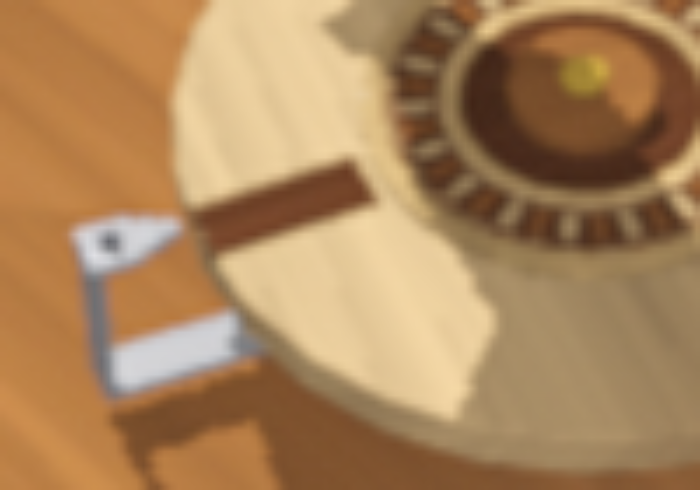

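Run:
```python
from h import *
C=np.array([.541,-.009])
def a(n,uv,z):
    p=plane(n,[uv],z)[0,:2]-C; return np.round([np.degrees(np.arctan2(p[1],p[0])),np.hypot(*p)],4)
o=215-.43
print('tip',a('side',(o+187/7,o+226/7),.084),a('side',(o+187/7,o+226/7),.08))
print('tip base ctr',a('side',(o+85/7,o+235/7),.084))
print('stripend',a('side',(o+203/7,o+231/7),.08),'inner',a('side',(o+362/7,o+180/7),.08))
for t in (10467,10517):
  pass
# top view tip & outer end mid
print(a('top',(235+152/4-.4,155+437/4-.4),.084),a('top',(235+135/4-.4,155+483/4-.4),.084))
t=cv2.imread('pics/top0.png');cv2.imwrite('pics/z6.png',cv2.resize(t[245:285,250:300],None,fx=14,fy=14,interpolation=cv2.INTER_CUBIC))
t=cv2.imread('pics/side0.png');cv2.imwrite('pics/z7.png',cv2.resize(t[235:265,215:265],None,fx=14,fy=14,interpolation=cv2.INTER_CUBIC))
```

```text
tip [1.579759e+02 1.424000e-01] [1.566462e+02 1.415000e-01]
tip base ctr [155.0478   0.1748]
stripend [1.582831e+02 1.373000e-01] inner [1.578104e+02 8.070000e-02]
[1.575144e+02 1.418000e-01] [157.8853   0.1742]
```

View pics/z6.png

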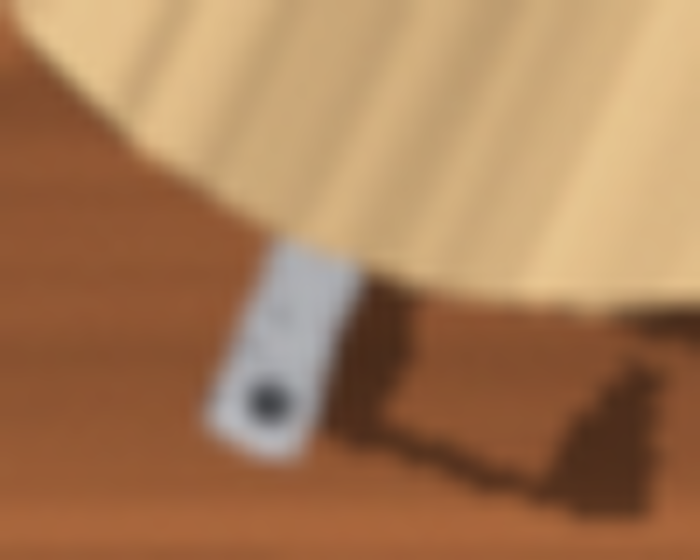

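View pics/z7.png

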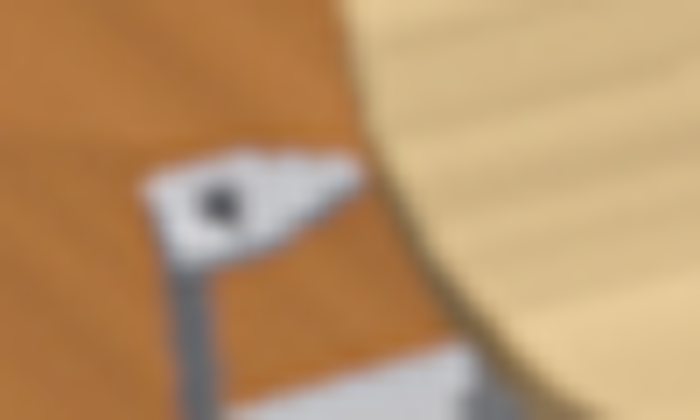

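Run:
```python
from h import *
C=np.array([.541,-.009])
def a(n,uv,z):
    p=plane(n,[uv],z)[0,:2]-C; return np.round([np.degrees(np.arctan2(p[1],p[0])),np.hypot(*p)],4)
q=lambda x,y,ox,oy:(ox+(x+.5)/14-.5,oy+(y+.5)/14-.5)
for z in (.082,.084):
    print(z,'hole top',a('top',q(268,402,250,245),z),'hole side',a('side',q(220,204,215,235),z),'tip side',a('side',q(362,173,215,235),z))
```

```text
0.082 hole top [157.4661   0.1688] hole side [156.3386   0.1676] tip side [1.570563e+02 1.439000e-01]
0.084 hole top [157.4541   0.1687] hole side [156.9051   0.168 ] tip side [1.577116e+02 1.443000e-01]
```

Emit:
{"op": "arm_command", "data": {
  "commands": [
    {"x": 0,"y": 0,"z": 0,"twist": 0,"fingers": 0},
    {"x": 0,"y": 0,"z": 0,"twist": 0,"fingers": 0},
    {"x": 0,"y": 0,"z": 0,"twist": 0,"fingers": 0},
    {"x": 0,"y": 0,"z": 0,"twist": 0,"fingers": 0},
    {"x": 0,"y": 0,"z": 0,"twist": 0,"fingers": 0},
    {"x": 0,"y": 0,"z": 0,"twist": 0,"fingers": 0},
    {"x": 0,"y": 0,"z": 0,"twist": 0,"fingers": 0},
    {"x": 0,"y": 0,"z": 0,"twist": 0,"fingers": 0},
    {"x": 0,"y": 0,"z": 0,"twist": 0,"fingers": 0},
    {"x": 0,"y": 0,"z": 0,"twist": 0,"fingers": 0},
    {"x": 0,"y": 0,"z": 0,"twist": 0,"fingers": 0},
    {"x": 0,"y": 0,"z": 0,"twist": 0,"fingers": 0}
  ]
}}

```text
clock: 11.77
tool_pos: [0.5405, 0.1001, 0.1003]
tcp_rot: [[-0.0, -0.0, -1.0], [1.0, -0.0, -0.0], [-0.0, -1.0, 0.0]]
force: [0.2, -0.3, 0.4]
gripper_width: 0.002
```

```bash
python3 b.py 4; python3 fit.py 157.4
```

```text
11.7667 62.48 0.73 z [0.5405 0.1001 0.1003] [ 0.2 -0.3  0.4]
11.8167 59.14 0.76 z [0.5405 0.1001 0.1003] [-0.4 -0.1  0.9]
11.8667 55.75 0.78 z [0.5405 0.1001 0.1003] [-0.1  0.1  0.2]
11.9167 52.36 0.77 z [0.5405 0.1001 0.1003] [ 0.2  0.3 -0.3]
end 11.9667 [0.5405 0.1001 0.1003]
p [-1.27702187  2.22986478  0.05637375  0.04685826] resid rms 0.011408569616673353
now 11.9167 turned 12.904968896643174 w 1.1900716158361224 final 20.642059903826638
pass t=6.5684 w=1.872 tsd 0.002 remaining 15.85
pass t=10.4800 w=1.357 tsd 0.002 remaining 9.57
pass t=16.6350 w=0.715 tsd 0.052 remaining 3.29
```

Emit:
{"op": "arm_command", "data": {
  "commands": [
    {"x": 0,"y": 0,"z": 0,"twist": 0,"fingers": 0},
    {"x": 0,"y": 0,"z": 0,"twist": 0,"fingers": 0},
    {"x": 0,"y": 0,"z": 0,"twist": 0,"fingers": 0},
    {"x": 0,"y": 0,"z": 0,"twist": 0,"fingers": 0},
    {"x": 0,"y": 0,"z": 0,"twist": 0,"fingers": 0},
    {"x": 0,"y": 0,"z": 0,"twist": 0,"fingers": 0},
    {"x": 0,"y": 0,"z": 0,"twist": 0,"fingers": 0},
    {"x": 0,"y": 0,"z": 0,"twist": 0,"fingers": 0},
    {"x": 0,"y": 0,"z": 0,"twist": 0,"fingers": 0},
    {"x": 0,"y": 0,"z": 0,"twist": 0,"fingers": 0},
    {"x": 0,"y": 0,"z": 0,"twist": 0,"fingers": 0},
    {"x": 0,"y": 0,"z": 0,"twist": 0,"fingers": 0}
  ]
}}

```text
clock: 12.97
tool_pos: [0.5405, 0.1001, 0.1003]
tcp_rot: [[-0.0, -0.0, -1.0], [1.0, -0.0, -0.0], [-0.0, -1.0, 0.0]]
force: [0.2, -0.2, 0.7]
gripper_width: -0.001
```

```bash
python3 b.py 4; python3 fit.py 157.4
```

```text
12.9667 343.95 0.76 z [0.5405 0.1001 0.1003] [ 0.2 -0.2  0.7]
13.0167 340.76 0.76 z [0.5405 0.1001 0.1003] [ 0.1  0.1 -0.4]
13.0667 337.71 0.76 z [0.5405 0.1001 0.1003] [-0.  -0.4 -0.8]
13.1167 334.55 0.76 z [0.5405 0.1001 0.1003] [ 0.8 -0.3  0.2]
end 13.1667 [0.5405 0.1001 0.1003]
p [-1.27766052  2.23154864  0.05043215  0.05022627] resid rms 0.011055343225531176
now 13.1167 turned 14.263115488147514 w 1.0652111209890869 final 21.01192843170646
pass t=6.5684 w=1.871 tsd 0.002 remaining 16.22
pass t=10.4800 w=1.358 tsd 0.002 remaining 9.94
pass t=16.5734 w=0.735 tsd 0.024 remaining 3.66
```

Emit:
{"op": "arm_command", "data": {
  "commands": [
    {"x": 0,"y": 1,"z": 0,"twist": 0,"fingers": 0},
    {"x": 0,"y": 1,"z": 0,"twist": 0,"fingers": 0},
    {"x": 0,"y": 2,"z": 0,"twist": 0,"fingers": 0},
    {"x": 0,"y": 2,"z": 0,"twist": 0,"fingers": 0},
    {"x": 0,"y": 2,"z": 0,"twist": 0,"fingers": 0},
    {"x": 0,"y": 2,"z": 0,"twist": 0,"fingers": 0},
    {"x": 0,"y": 2,"z": 0,"twist": 0,"fingers": 0},
    {"x": 0,"y": 2,"z": 0,"twist": 0,"fingers": 0},
    {"x": 0,"y": 2,"z": 0,"twist": 0,"fingers": 0},
    {"x": 0,"y": 2,"z": 0,"twist": 0,"fingers": 0},
    {"x": 0,"y": 2,"z": 0,"twist": 0,"fingers": 0},
    {"x": 0,"y": 2,"z": 0,"twist": 0,"fingers": 0}
  ]
}}

```text
clock: 14.17
tool_pos: [0.5405, 0.1001, 0.0983]
tcp_rot: [[-0.0, 0.0, -1.0], [1.0, -0.0, -0.0], [-0.0, -1.0, -0.0]]
force: [-0.2, -0.4, -0.8]
gripper_width: -0.003
```

```bash
python3 b.py 20; python3 fit.py 157.4
```

```text
14.1667 271.53 0.79 z [0.5405 0.1001 0.0983] [-0.2 -0.4 -0.8]
14.2167 268.62 0.79 z [0.5405 0.1001 0.0983] [-0.2 -0.3  0.1]
14.2667 265.76 0.8 z [0.5405 0.1001 0.0983] [-0.5  1.1 -0.4]
14.3167 262.71 0.82 z [0.5405 0.1001 0.0983] [ 1.4 -0.  -0.1]
14.3667 259.93 0.82 z [0.5405 0.1001 0.0983] [ 0.7  0.1 -0.8]
14.4167 257.1 0.81 z [0.5405 0.1001 0.0983] [ 0.4 -0.2 -0.2]
14.4667 254.3 0.81 z [0.5405 0.1001 0.0983] [ 0.3  0.8 -0.7]
14.5167 251.51 0.81 z [0.5405 0.1001 0.0983] [-0.4  1.   0.5]
14.5667 248.7 0.84 z [0.5405 0.1001 0.0983] [ 0.1 -0.5 -0.1]
14.6167 245.98 0.82 z [0.5405 0.1001 0.0983] [-0.3  0.7 -0.4]
14.6667 243.17 0.82 z [0.5405 0.1001 0.0983] [-1.2  0.4  0.5]
14.7167 240.41 0.83 z [0.5405 0.1001 0.0983] [ 0.5  0.5 -0.5]
14.7667 237.61 0.82 z [0.5405 0.1001 0.0983] [0.3 0.4 0.5]
14.8167 234.92 0.82 z [0.5405 0.1001 0.0983] [ 0.3 -1.5 -0.5]
14.8667 232.16 0.82 z [0.5405 0.1001 0.0983] [ 0.4 -0.3 -0.3]
14.9167 229.38 0.83 z [0.5405 0.1001 0.0983] [ 0.4 -0.5 -0.1]
14.9667 226.71 0.83 z [0.5405 0.1001 0.0983] [-0.2  0.   0. ]
15.0167 224.05 0.82 z [0.5405 0.1001 0.0983] [ 0.7 -0.6 -0.8]
15.0667 221.33 0.83 z [0.5405 0.1001 0.0983] [ 0.6 -0.2 -0.4]
15.1167 218.66 0.83 z [0.5405 0.1001 0.0983] [-0.2 -1.1 -0.7]
end 15.1667 [0.5405 0.1001 0.0983]
p [-1.2852443   2.24600366  0.02165266  0.06753671] resid rms 0.011861645493466345
now 15.1167 turned 16.285780683732845 w 0.9086828109618127 final 23.34866545418317
pass t=6.5667 w=1.869 tsd 0.001 remaining 18.56
pass t=10.4834 w=1.360 tsd 0.001 remaining 12.28
pass t=16.3767 w=0.808 tsd 0.005 remaining 5.99
```

```bash
python3 b.py 12
python3 - <<'E'
import numpy as np
L=np.loadtxt('log.txt');L=L[L[:,0]>14.1];t=L[:,0]-15.7;
for d in (1,2):
  for lo in (-2,-.8):
    k=t>lo
    p=np.polyfit(t[k],L[k,1],d);r=np.roots(p-np.r_[[0]*d,157.4]);
    print(d,lo,p,r+15.7,np.std(L[k,1]-np.polyval(p,t[k])))
# fixed decel .12 rad/s2=6.9deg/s2 
for a in (5.5,6.5,7.5):
    y=L[:,1]-.5*a*t**2;p=np.polyfit(t,y,1);print(a,np.roots([.5*a,p[0],p[1]-157.4])+15.7,p)
E
```

```text
15.1667 215.98 0.83 z [0.5405 0.1001 0.0983] [-1.   0.6  0.3]
15.2167 213.4 0.83 z [0.5405 0.1001 0.0983] [ 0.8 -0.4 -0. ]
15.2667 210.79 0.81 z [0.5405 0.1001 0.0983] [-0.4 -0.5 -0.3]
15.3167 208.15 0.83 z [0.5405 0.1001 0.0983] [ 0.7 -0.5  0. ]
15.3667 205.56 0.82 z [0.5405 0.1001 0.0983] [ 0.   0.1 -0.2]
15.4167 202.92 0.81 z [0.5405 0.1001 0.0983] [ 0.  -0.9 -0.2]
15.4667 200.49 0.84 z [0.5405 0.1001 0.0983] [-0.3 -0.2  1.3]
15.5167 197.85 0.82 z [0.5405 0.1001 0.0983] [ 0.1 -0.3  0.1]
15.5667 195.25 0.81 z [0.5405 0.1001 0.0983] [-0.8 -0.7  0.3]
15.6167 192.67 0.81 z [0.5405 0.1001 0.0983] [ 0.7  0.1 -0.2]
15.6667 190.11 0.81 z [0.5405 0.1001 0.0983] [-0.  -0.6 -0.5]
15.7167 187.71 0.8 z [0.5405 0.1001 0.0983] [-0.1  1.2  0.3]
end 15.7667 [0.5405 0.1001 0.0983]
1 -2 [-54.06595209 187.60890151] [16.25874169] 0.4761639328807484
1 -0.8 [-52.16363055 188.30163044] [16.292398] 0.12893703488775848
2 -2 [  2.4887332  -50.29153933 188.50955885] [35.2689097  16.33877643] 0.04819990577490866
2 -0.8 [  2.28877003 -50.40905945 188.50056779] [37.0892307 16.3352885] 0.04117188929976654
5.5 [33.19517013 16.34857609] [-49.89530209 188.60410971]
6.5 [30.15081487 16.3682627 ] [-49.13700209 188.78505666]
7.5 [27.91167985 16.38930737] [-48.37870209 188.9660036 ]
```

```bash
python3 b.py 3
```

```text
15.7667 185.18 0.8 z [0.5405 0.1001 0.0983] [-0.   0.2 -0.5]
15.8167 182.67 0.8 z [0.5405 0.1001 0.0983] [ 0.4 -0.8 -0.2]
15.8667 180.23 0.8 z [0.5405 0.1001 0.0983] [ 0.2 -0.1  0.2]
end 15.9167 [0.5405 0.1001 0.0983]
```

Emit:
{"op": "arm_command", "data": {
  "commands": [
    {"x": 0,"y": 0,"z": 0,"twist": 0,"fingers": 0},
    {"x": 0,"y": 0,"z": 0,"twist": 0,"fingers": 0},
    {"x": 0,"y": 0,"z": 0,"twist": 0,"fingers": 0},
    {"x": 0,"y": 0,"z": 0,"twist": 0,"fingers": 0},
    {"x": 0,"y": 8,"z": 0,"twist": 0,"fingers": 0},
    {"x": 0,"y": 8,"z": 0,"twist": 0,"fingers": 0},
    {"x": 0,"y": 8,"z": 0,"twist": 0,"fingers": 0},
    {"x": 0,"y": 8,"z": 0,"twist": 0,"fingers": 0},
    {"x": 0,"y": 8,"z": 0,"twist": 0,"fingers": 0},
    {"x": 0,"y": 8,"z": 0,"twist": 0,"fingers": 0}
  ]
}}

```text
clock: 16.75
tool_pos: [0.5438, 0.1003, 0.094]
tcp_rot: [[-0.0, 0.008, -1.0], [1.0, 0.0, -0.0], [0.0, -1.0, -0.008]]
force: [0.7, 0.1, 12.0]
gripper_width: -0.004
```

```bash
python3 b.py 3; python3 -c "
import cv2;t=cv2.imread('pics/last.png');cv2.imwrite('pics/z8.png',cv2.resize(t[170:310,205:385],None,fx=4,fy=4))"
```

```text
16.75 157.16 0.78 z [0.5438 0.1003 0.094 ] [ 0.7  0.1 12. ]
16.8 157.12 0.78 z [0.5438 0.1003 0.094 ] [ 0.5 -0.6 12.6]
16.85 157.11 0.78 z [0.5438 0.1003 0.094 ] [ 0.5  0.7 11.5]
end 16.9 [0.5438 0.1003 0.094 ]
```

View pics/z8.png

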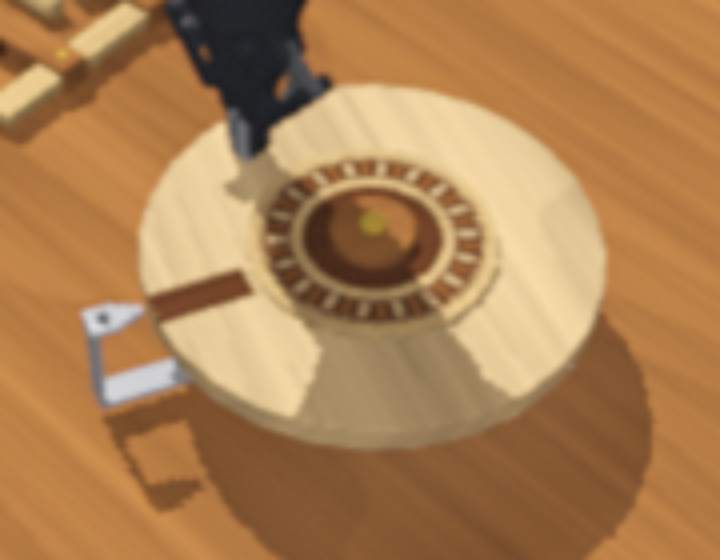

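Emit:
{"op": "arm_command", "data": {
  "commands": [
    {"x": 0,"y": -1,"z": -0.9,"twist": 0,"fingers": 0},
    {"x": 0,"y": -2,"z": -1.8,"twist": 0,"fingers": 0},
    {"x": 0,"y": -3,"z": -2.7,"twist": 0,"fingers": 0},
    {"x": 0,"y": -4,"z": -3.4,"twist": 0,"fingers": 0},
    {"x": 0,"y": -8,"z": -3.4,"twist": 0,"fingers": 0},
    {"x": 0,"y": -20,"z": -3.4,"twist": 0,"fingers": 0},
    {"x": 0,"y": -50,"z": -3.4,"twist": 0,"fingers": 0},
    {"x": 20,"y": -85,"z": -3,"twist": 0,"fingers": 0},
    {"x": 40,"y": -115,"z": -3,"twist": 0,"fingers": 0},
    {"x": 70,"y": -130,"z": 0,"twist": 0,"fingers": 0},
    {"x": 100,"y": -130,"z": 0,"twist": 0,"fingers": 0},
    {"x": 100,"y": -130,"z": 0,"twist": 0,"fingers": 0}
  ]
}}

```text
clock: 17.9
tool_pos: [0.5409, 0.2041, 0.2233]
tcp_rot: [[-0.004, 0.004, -1.0], [1.0, 0.003, -0.004], [0.003, -1.0, -0.004]]
force: [0.5, -0.9, -0.3]
gripper_width: -0.001
```

```bash
python3 b.py 3; python3 -c "
import cv2;t=cv2.imread('pics/last.png');cv2.imwrite('pics/z9.png',cv2.resize(t[170:310,205:385],None,fx=4,fy=4))"
```

```text
17.9 157.64 0.79 z [0.5409 0.2041 0.2233] [ 0.5 -0.9 -0.3]
17.95 157.65 0.79 z [0.5404 0.2021 0.2218] [-0.4 -0.  -0.5]
18.0 157.61 0.79 z [0.5401 0.2008 0.2207] [-0.4 -0.   0.3]
end 18.05 [0.54   0.2    0.2201]
```

View pics/z9.png

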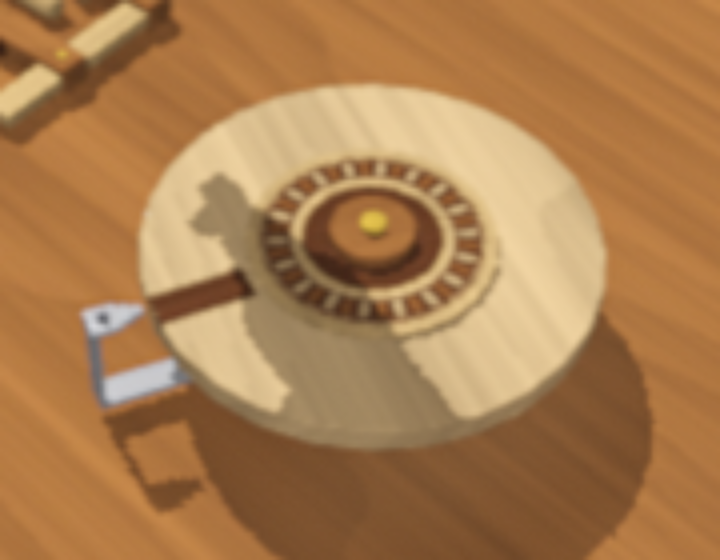

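```bash
python3 b.py 4|cut -c1-20
python3 - <<'E'
from h import *
cv2.imwrite('pics/top9.png',eyes.capture('top'))
E
```

```text
18.05 157.62 0.79 z 
18.1 157.67 0.79 z [
18.15 157.67 0.79 z 
18.2 157.66 0.79 z [
end 18.25 [0.5403 0.
```

View pics/top9.png

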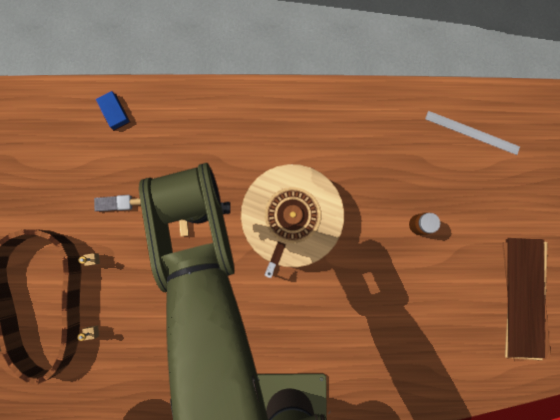

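The top view shows the strip at (279,255) in line with the pointer at (270,270). The jar is still at (430,223), and the disc stands still with the hand clear.

```bash
python3 -c "
from plant import order; print(order.close_job())"
```

```text
the job is handed in; nothing more can be done
None
```

The disc was spun and stopped in one go, with the strip at the pointer, and the hand is clear of it. The job was handed in at about 18 s of the 72 s allowed.

- **Spin:** A closed fingertip on the bare ring flicked the disc to about 2.2 rad/s. It ran freely for a little over two turns, about 13 s, with no contact.
- **Brake:** One fingertip press of about 12 N stopped it while it was turning at about 0.8 rad/s. I then lifted the hand straight up and moved it aside.
- **Final angle:** In the side view the strip is still, at about 157.65°. I measured the pointer at about 157.4°, though the two views disagree by 0.5 to 1°. That puts the strip within about 1 mm of the pointer, or 2 to 3 mm at worst. The last top view also shows the two in line.
- **Lift shift:** The strip read 157.1° while pressed and about 157.6° after the lift. The disc either turned back about 0.5° (1.2 mm) with the finger, or the arm's moving shadow changed the reading. I didn't touch it again.
- **Tracking:** Some angle readings at 8.2–8.4 s and 9.4–9.9 s were thrown off by the arm's shadow. I dropped them and fixed the strip detector before timing the brake.
- **Bystanders:** The jar is at the same pixels as at the start. The arm partly hid the clamp and the brush in the last top view, but the parts I could see had not moved, and the hand stayed well above both.

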